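Shut and bolt the larder box

TASK

Shut the wooden larder box so that the mice cannot get at the food: close its lid and, keeping the lid pressed down on its springy rubber seal, slide the barrel bolt on the lid right across through the keeper until it stops, then turn its upright handle down flat into the notch in the bolt's casing. Go by feel and do not force the bolt against the keeper or the casing, leave the shakers, the spice jar and the glass standing where they are, and let go at the end.

Things in the scene. Friction and masses are not known exactly. Their poses are not given: they have to be found in the camera images.
- larder_box: Pine food box, fixed on the worktop: 260 mm deep (x), 400 wide (y), 130 high (z up). Origin: centre of its underside; front at -x. Its top: lid (240 x 296 x 14 mm) from y = -178 to +118 mm, left of it a fixed board; both tops flush at z = 130 mm when shut. Lid hinge along y at x = +111, z = 130 mm. A black rubber seal on the front panel stands 10 mm proud under the lid's front edge.
- box_lid (a joint): Opening of the lid, rad: 0 = fully down, flush with the fixed board (a solid stop); grows as its front rises. It stays where it is left, down to about 0.042, where it meets the seal; from there to 0 it must be pressed, some 12 N at the bolt, and if let go it springs up again by about 7 mm at the bolt.
- bolt: The barrel bolt on the lid: a 10 mm steel rod with round end along the box's y, 13 mm above the lid's top, 190 mm in front of the hinge. Slides to +y (left seen from the front) towards the keeper, friction about 2 N. Origin on its axis, 114 mm behind its tip; drawn back, it is at the box's y = 0. Its handle's stem stands on the rod 5 mm from the origin (+y).
- bolt_handle (a joint): Angle of the bolt's handle about the bolt's axis, rad: 0 = standing square off the lid (upright when the lid is shut), 1.57 = lying flat and pointing to the box's front (-x). It stays where it is left. It can lean at most about 0.24 outside the notch; in the notch it goes right down.
- knob (a point): Centre of the steel knob on the end of the bolt's handle: 16 mm across, 18 mm long along the handle, centre 40 mm from the bolt's axis, on a stem 8 mm thick.
- bolt_case: Guide loop of the bolt at the lid's left edge; origin on the bolt's axis. Part of the slotted steel casing (44 x 103 mm, 25 high) whose place along the bolt differs on each box: the stem meets the slot's end after 24 to 70 mm of travel from drawn back (find it by feel). There, flush with that end, a 9.5 mm notch in the front wall takes the stem: it fits from the stop to 1.5 mm short of it.
- bolt_tip (a point): Tip of the bolt's round end, on its axis.
- keeper: Keeper: steel staple on the fixed top board left (+y) of the lid. Origin at the centre of its opening, axes as the box's. 12 mm long along y, opening 15 mm wide, bar 5 mm thick, 1.5 mm clear above the bolt, its top 24.5 mm above the board. With the lid fully down the bolt is in line with it; with the lid sprung up the bolt's end butts against the bar.
- mill_1: Salt shaker, glass and grey metal, 44 mm across, 90 mm high, loose, to the right of the bin (leave alone). Origin under its centre.
- mill_2: Second shaker like it, 44 mm across, 90 mm high, loose (leave alone). Origin under its centre.
- spice_jar_5: Spice jar with red cap, 45 mm across, 106 mm high, loose (leave alone). Origin under its centre.
- glass_1: Drinking glass, 81 mm across, 92 mm high, loose (leave alone). Origin under its centre.

How it is judged:
By the outcome, as a careful person would: the job done as asked, in the order asked, and still so for the second after the job is handed in, with the robot touching nothing.
It also fails if it takes over 48 s, if anything falls off the work surface, if the arm or the gripper's body presses on something with over 40 N, if the wrist force passes 120 N, or if a joint passes its speed limit or range.

ROBOT

A 7-joint arm with a two-finger parallel gripper is mounted at the origin on a cart in front of the work surface, level with it; the furniture and walls round the work are solid. World frame = base frame: x ahead of the robot, y to its left, z up, the work surface at z = 0. Lengths are in mm, angles in rad, forces in N, time in s.
With the tool pointing down it reaches from about 425 to 800 mm from the base axis. Payload 8.3 kg.
Tool frame: the origin (TCP) lies midway between the tips of the shut fingers; the grasp point (between the pads) lies 19 mm behind it (arm.hold_point_z is the distance from the TCP to the grasp point, in mm); z points along the fingers, y is the line along which they close (so a half turn about z gives the same grasp; the last joint's range is limited). The gripper opens to 85 mm and grips with 20 to 120 N. Pads are 22 mm wide; open, the fingers measure 114 mm over their backs; the gripper's body (76 mm by 85 mm) begins 54 mm behind the grasp point. The pads swing forward as they close: fully open they stand 13 mm farther back than shut.
Start: joints at [1.133, 0.383, 0.016, 1.37, -0.006, 1.388, -0.046], TCP at [228.839, -581.58, 231.279] pointing down, gripper open.
Joint ranges: [-2.95, 2.95], [-0.25, 2.06], [-1.52, 1.56], [0.18, 2.33], [-1.44, 4.58], [0.02, 2.06], [-3.01, 3.01]. Speed limits (rad/s): [2.39, 2.39, 3.01, 3.01, 3.14, 3.14, 3.14].

INTERFACE

Orientations are given as a 3x3 rotation matrix whose columns are the frame's x, y, z axes.
In Python, from plant import arm, vision, order, find_in, regions_of, place_of gives the robot as it stands.
- The arm moves only by the tool arm_command, never from a script. Its argument "targets" is text: rows parted by semicolons, each of 6 numbers parted by spaces: the shift along the tool's x, y, z in m, then the turn, a rotation vector about the tool's x, y, z in rad. In form: tx ty tz rx ry rz; .... A call has 1 to 10 rows; each row is the pose to reach, as a shift and turn from the pose commanded when the call began, along the tool's axes at that moment; what a row does not reach only later rows make up. A row lasts 1/12 s, in which the tool goes at most 41.7 mm and 7.16 degrees, less where a joint would pass 70% of its speed; a pose out of reach is approached as far as the arm can. A call with a gripper value outside its range is refused whole. "hand" is the opening in per cent of the stroke, from 0 (shut) to 100 (fully open), set as the call begins (left out, the last holds). The fingers move at their own pace and stop on an object; "grip_force" is the grip in N (left out, the last holds). Time passes only in rows, so rows that repeat a pose let the fingers close. It gives the time, the measured TCP pose, the force, the opening and the grip force at its end, in the units of the state.
- arm.state(): the state, without advancing time (a new reading comes with each control period).
- vision.capture(name): name is "side" or "top" or "wrist"; returns (picture, depth): 400x640x3 uint8, blue, green, red; 400x640 float32, mm along the optical axis (not along the pixel's ray), 0 where there is no reading.
- vision.camera_model(name): a dict with "fx", "fy", "cx", "cy" (pixels), "R" (3x3) and "t" (3): a world point X has camera coordinates R X + t; the wrist camera has in their place "T_tool_cam" (4x4, takes a point from camera to tool coordinates, whose origin is the TCP and whose axes are the flange's). Camera axes: x right, y down, z forward; pixel columns grow to the right and rows downward; lengths in mm; the calibration is good to about 2 mm. The wrist camera is an equidistant fisheye: a pixel r from the principal point sees the ray r / f radians off the axis. A picture is of the moment at which its call begins: read the wrist's pose just before it. camera_model takes no time and is no camera call.
- order.sign_off(): hands the job in; it is judged then, once.
Trained networks look in the newest picture that a camera, given by its name, has taken for a name from the list of things; names that differ only in an ending like _2 or _b are one class to them, and where a whole thing is asked for, a point or a joint stands for the part that bears it (a point fixed in the world has none). Each returns a list of dicts, best first, with "score" (0 to 1); they miss things now and then, are a little off and sometimes report something else, mostly with a low value. They report only what shows in the picture. A call takes as long as a camera call.
- find_in(camera, target): "position" ([column, row] in pixels, amid what is visible of it).
- regions_of(camera, target): "pixels" (400x640 bool, what is visible of it) and "position" ([column, row] in pixels, amid what is visible of it).
- place_of(camera, target): "position" ([column, row] in pixels: a listed point, or the origin of a listed thing).
The state is a dict: "t": time; "q": joint angles; "qd": joint speeds; "joint_efforts": joint torques, N m; "eef_pos": TCP position; "ee_rot": TCP orientation; "force": force on the tool from outside, world axes, zero at the start; "ft_torque": the same for the moment, N m; "opening": opening from 0.0 (shut) to 1.0 (fully open); "grip_force": force on a finger pad.
Only numpy, scipy, OpenCV 4.12 (cv2) and the standard library are available. Lean on these libraries where they do the work, as an engineer would, in place of code of your own. Each camera call takes 0.05 s, during which the arm holds its last target. There are 200 camera calls.

## Working session

There is one attempt and no reset: what is moved stays moved. The work goes in short steps, Python scripts to look and compute and a tool call to move; the robot and the scene stay as the last step left them, time stands still between calls to the robot, and variables do not carry over. Pictures are saved under pics/ and viewed, at most 10 in all, crops included, and the job is handed in when it is done.

Besides the shell and the picture viewer there is one more tool, called after "Call:" by a JSON object that holds its "op" and its "data", one argument or row to a line. arm_command: Moves the arm, as the interface text tells. Its arguments: {"type":"object","properties":{"targets":{"type":"string"},"hand":{"type":"number"},"grip_force":{"type":"number"}},"required":["targets"]}

```bash
mkdir -p pics; ls
cat > h.py <<'E'
import numpy as np, cv2
from plant import arm, vision, order, find_in, regions_of, place_of
def ray_pt(cam,px,depth):
    m=vision.camera_model(cam); 
    c=np.array([(px[0]-m['cx'])/m['fx'],(px[1]-m['cy'])/m['fy'],1])*depth
    R=np.array(m['R']);t=np.array(m['t'])
    return R.T@(c-t)
def look(cam,names,D):
    for n in names:
        try: r=place_of(cam,n)
        except Exception as e: print(n,e); continue
        for d in r[:2]:
            u,v=map(int,np.round(d['position'])); 
            w=D[max(v-2,0):v+3,max(u-2,0):u+3]; w=w[w>0]
            z=np.median(w) if w.size else 0
            print(cam,n,round(d['score'],2),np.round(d['position'],1),np.round(ray_pt(cam,d['position'],z),1))
def st():
    s=arm.state(); print({k:np.round(s[k],3).tolist() for k in ('t','eef_pos','ee_rot','force','ft_torque','opening','q')})
E
python3 - <<'E'
from h import *
st()
N=['larder_box','bolt','knob','bolt_tip','bolt_case','keeper','mill_1','spice_jar_5','glass_1']
for c in ('side','top'):
    p,d=vision.capture(c); cv2.imwrite(f'pics/{c}0.png',p); np.save(f'{c}0.npy',d)
    m=vision.camera_model(c); print(c,np.round(-np.array(m['R']).T@np.array(m['t'])))
    look(c,N,d)
E
```

```text
pics
{'t': 0.0, 'eef_pos': [228.63, -581.114, 230.243], 'ee_rot': [[0.931, 0.366, -0.001], [0.366, -0.931, 0.002], [-0.0, -0.002, -1.0]], 'force': [0.406, 0.238, 0.282], 'ft_torque': [-0.012, -0.013, 0.016], 'opening': 1.0, 'q': [1.133, 0.384, 0.016, 1.371, -0.006, 1.388, -0.046]}
side [1063. -130.  803.]
side larder_box 0.76 [356.5 235.5] [676.6 -42.5 141.2]
side bolt 0.81 [369.5 164.6] [541.6 -12.2 210.2]
side bolt 0.71 [260.9 203.2] [ 552.  -258.8   80.8]
side knob 0.63 [372.  156.7] [546.1 -11.  240. ]
side bolt_tip 0.59 [423.  166.9] [366.9 183.4   2.6]
side bolt_case 0.62 [357.8 234.8] [675.2 -39.8 141.7]
side keeper 0.5 [424.4 184.8] [550.5 118.9 152. ]
side mill_1 0.58 [260.1 200. ] [ 546.8 -260.4   86.8]
side mill_1 0.5 [257.2 217.8] [ 606.9 -260.   101. ]
side spice_jar_5 0.73 [256.2 233.6] [ 611.4 -269.8   38.5]
side glass_1 0.64 [263.8 182.8] [ 455.1 -264.7   37.6]
top [ 467. -102.  979.]
top bolt 0.72 [277.8 225.8] [529.5 -10.9 210.4]
top bolt 0.71 [222.5 214.8] [553.2  95.5 205.5]
top knob 0.63 [273.7 215.6] [544.9  -8.2 249. ]
top bolt_tip 0.72 [223.6 215.7] [551.1  92.6 208.6]
top bolt_tip 0.47 [399.4 248.6] [ 484.7 -263.2   70.4]
top bolt_case 0.91 [227.3 217.8] [547.   85.6 208.4]
top keeper 0.67 [220.  226.3] [532.4 103.8 191.2]
top mill_1 0.78 [399.9 249.3] [ 483.  -263.    76.9]
top mill_1 0.61 [398.9 222.9] [ 540.4 -261.9   85.7]
top spice_jar_5 0.69 [399.3 204. ] [ 579.5 -260.9  106.2]
top glass_1 0.64 [400.2 276.8] [ 420.4 -272.8   10.4]
```

Run:
```python
import cv2
p=cv2.imread('pics/top0.png'); cv2.imwrite('pics/t1.png',cv2.resize(p[120:320,170:430],None,fx=3,fy=3,interpolation=cv2.INTER_CUBIC))
p=cv2.imread('pics/side0.png'); cv2.imwrite('pics/s1.png',cv2.resize(p[110:310,210:470],None,fx=3,fy=3,interpolation=cv2.INTER_CUBIC))
```

```text
(no output)
```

View pics/t1.png

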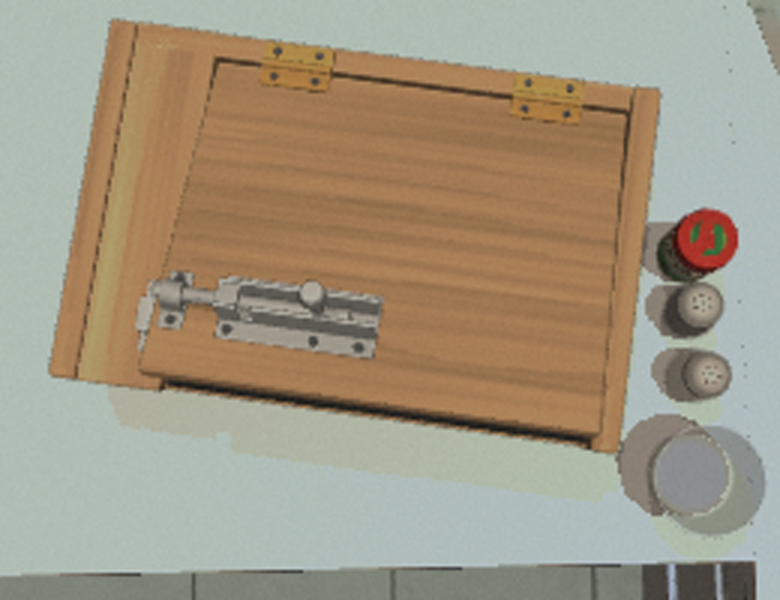

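View pics/s1.png

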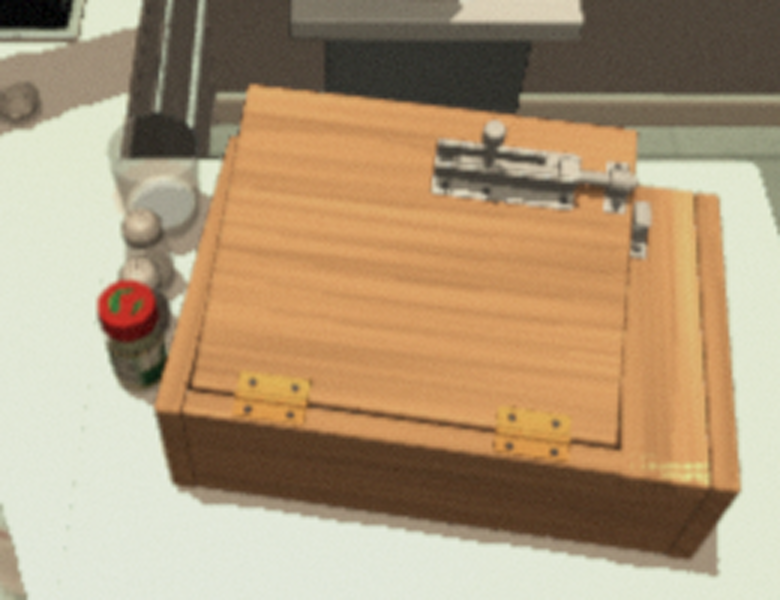

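The top view shows the box yawed slightly clockwise. The lid is open about 0.3 rad, with its bolt drawn back (knob at crop 312,293, keeper at 147,305). Jar, shakers and glass stand to its right (crop x about 700). The side view agrees. Next I fit the box rectangle and the lid plane from depth.

Run:
```python
from h import *
A=[]
for c in ('side','top'):
    d=np.load(f'{c}0.npy'); m=vision.camera_model(c)
    v,u=np.nonzero(d>0); z=d[v,u]
    C=np.stack([(u-m['cx'])/m['fx']*z,(v-m['cy'])/m['fy']*z,z],1)
    P=(C-np.array(m['t']))@np.array(m['R'])
    roi=(P[:,0]>440)&(P[:,0]<800)&(P[:,1]>-225)&(P[:,1]<230)
    P=P[roi]; 
    b=P[(P[:,2]>122)&(P[:,2]<138)]
    r=cv2.minAreaRect(b[:,:2].astype(np.float32)); print(c,len(b),r, np.median(P[P[:,2]<20][:,2]))
    A.append(b)
    print(np.round(cv2.boxPoints(r)))
    a=np.deg2rad(r[2]); 
r=cv2.minAreaRect(np.vstack(A)[:,:2].astype(np.float32)); print(r)
yaw=-0.13
d=np.load('top0.npy')
for nm,px in (('lidL-front',(170+200/3,120+365/3)),('lidmid',(170+400/3,120+250/3)),('lidfrontR',(170+560/3,120+425/3)),('lidhinge',(170+400/3,120+110/3)),('board',(170+150/3,120+150/3)),('keeper',(170+147/3,120+303/3)),('knob',(170+312/3,120+293/3))):
    u,v=map(round,px); w=d[v-1:v+2,u-1:u+2]; print(nm,np.round(ray_pt('top',px,np.median(w)),1))
for n in ('mill_1','spice_jar_5','glass_1','keeper','bolt_case'):
  for q in find_in('top',n)[:2]: print(n,round(q['score'],2),q['position'])
```

```text
side 6744 ((598.4646606445312, -24.79254150390625), (400.84283447265625, 261.64056396484375), 81.19207763671875) 1.4400836846960572
[[ 438. -203.]
 [ 697. -243.]
 [ 758.  153.]
 [ 500.  193.]]
top 7694 ((598.2752685546875, -24.71270751953125), (400.9801025390625, 260.41339111328125), 81.09362030029297) -0.4748901405454101
[[ 439. -203.]
 [ 696. -243.]
 [ 758.  153.]
 [ 501.  194.]]
((598.4646606445312, -24.79254150390625), (400.84283447265625, 261.64056396484375), 81.19207763671875)
lidL-front [501.5  68.7 202.4]
lidmid [576.6 -57.7 171.1]
lidfrontR [ 459.3 -158.3  202.6]
lidhinge [680.7 -57.3 137.8]
board [657.7 121.2 130.2]
keeper [546.3 115.4 155. ]
knob [541.1  -8.8 249.5]
mill_1 0.6 [403.7, 249.8]
mill_1 0.53 [401.7, 221.0]
spice_jar_5 0.92 [404.9, 203.7]
glass_1 0.65 [404.3, 276.1]
glass_1 0.16 [301.3, 201.9]
keeper 0.65 [215.6, 226.7]
bolt_case 0.74 [263.6, 227.6]
bolt_case 0.72 [218.3, 225.7]
```

Call:
{"op": "arm_command", "data": {
  "targets": "0 0 -0.035 0 0 0.1; 0.43 -0.355 -0.035 0 0 0.53; 0.43 -0.355 -0.035 0 0 0.53; 0.43 -0.355 -0.035 0 0 0.53; 0.43 -0.355 -0.035 0 0 0.53; 0.43 -0.355 -0.035 0 0 0.53; 0.43 -0.355 -0.035 0 0 0.53; 0.43 -0.355 -0.035 0 0 0.53; 0.43 -0.355 -0.035 0 0 0.53; 0.43 -0.355 -0.035 0 0 0.53",
  "hand": 0
}}

```text
t: 2.08
eef_pos: [409.7, -254.2, 266.7]
ee_rot: [[0.988, -0.155, 0.001], [-0.155, -0.988, -0.001], [0.001, 0.001, -1.0]]
force: [1.3, 0.1, 0.4]
opening: 0.001
grip_force: 0.0
```

```bash
cat >> h.py <<'E'
BR=np.array([[.988,.1547,0],[-.1547,.988,0],[0,0,1]]); BO=np.array([598.3,-24.7,0])
def tobox(p): return BR.T@(np.array(p)-BO)
def shift(boxp, lean=0):
    """tool-frame shift (m) and turn to a box-frame TCP; tool pointing down tilted by lean about box y (lean>0: pointing +x)"""
    from scipy.spatial.transform import Rotation as Ro
    s=arm.state(); R=np.array(s['ee_rot']); p=np.array(s['eef_pos'])
    z=np.array([np.sin(lean),0,-np.cos(lean)]); y=np.array([0,-1,0.]); Rt=BR@np.stack([np.cross(y,z),y,z],1)
    print('t',round(s['t'],2),'box',np.round(tobox(p),1),'F',np.round(BR.T@np.array(s['force']),1),'open',round(s['opening'],3),'q',np.round(s['q'],2))
    print('shift',np.round(R.T@(BR@np.array(boxp)+BO-p)/1000,4),'turn',np.round(Ro.from_matrix(R.T@Rt).as_rotvec(),3))
E
python3 -c "
from h import *
shift([-85,-80,265])"
```

```text
t 2.08 box [-150.8 -255.9  266.7] F [1.3 0.3 0.4] open 0.001 q [ 0.66  0.07 -0.18  1.68  0.01  1.4  -1.25]
shift [ 0.0658 -0.1759  0.0017] turn [ 0.001 -0.001  0.   ]
```

Call:
{"op": "arm_command", "data": {
  "targets": "0.066 -0.176 0.002 0 0 0; 0.066 -0.176 0.002 0 0 0; 0.066 -0.176 0.002 0 0 0; 0.066 -0.176 0.002 0 0 0; 0.066 -0.176 0.002 0 0 0; 0.066 -0.176 0.03 0 0 0; 0.066 -0.176 0.05 0 0 0; 0.066 -0.176 0.058 0 0 0; 0.066 -0.176 0.066 0 0 0; 0.066 -0.176 0.074 0 0 0"
}}

```text
t: 2.92
eef_pos: [501.9, -92.8, 192.6]
ee_rot: [[0.988, -0.155, 0.001], [-0.155, -0.988, -0.0], [0.001, 0.0, -1.0]]
force: [-0.8, -0.5, 1.6]
opening: -0.001
grip_force: 0.4
```

```bash
python3 -c "
from h import *
shift([-85,-80,139])"
```

```text
t 2.92 box [-84.7 -82.2 192.6] F [-0.7 -0.6  1.6] open -0.001 q [ 0.43  0.18 -0.35  1.73  0.06  1.24 -1.66]
shift [-0.0003 -0.0022  0.0536] turn [ 0.    -0.001 -0.001]
```

Call:
{"op": "arm_command", "data": {
  "targets": "0 0 0.007 0 0 0; 0 0 0.014 0 0 0; 0 0 0.021 0 0 0; 0 0 0.028 0 0 0; 0 0 0.034 0 0 0; 0 0 0.04 0 0 0; 0 0 0.045 0 0 0; 0 0 0.049 0 0 0; 0 0 0.052 0 0 0; 0 0 0.054 0 0 0"
}}

```text
t: 3.75
eef_pos: [501.5, -92.4, 137.9]
ee_rot: [[0.988, -0.155, -0.0], [-0.155, -0.988, 0.0], [-0.0, -0.0, -1.0]]
force: [-1.1, -0.1, 1.5]
opening: 0.002
grip_force: 1.0
```

```bash
python3 -c "
from h import *
shift([-77,-5,270])"
```

```text
t 3.75 box [-85.2 -81.8 137.9] F [-1.1 -0.2  1.5] open 0.002 q [ 0.42  0.23 -0.35  1.8   0.08  1.13 -1.68]
shift [ 0.0082 -0.0768 -0.1321] turn [-0.  0.  0.]
```

Call:
{"op": "arm_command", "data": {
  "targets": "0 0 -0.04 0 0 0; 0 0 -0.08 0 0 0; 0 0 -0.12 0 0 0; 0.005 -0.035 -0.132 0 0 0; 0.006 -0.075 -0.132 0 0 0; 0.006 -0.087 -0.132 0 0 0; 0.006 -0.087 -0.132 0 0 0",
  "hand": 60
}}

```text
t: 4.33
eef_pos: [521.6, -2.1, 271.1]
ee_rot: [[0.989, -0.147, 0.002], [-0.147, -0.989, 0.002], [0.002, -0.002, -1.0]]
force: [0.3, 0.9, -0.6]
opening: 0.601
grip_force: 0.0
```

Run:
```python
from h import *
shift([-77,5,200])
ps=arm.state(); p,d=vision.capture('side'); cv2.imwrite('pics/s2.png',cv2.resize(p[110:310,210:470],None,fx=3,fy=3,interpolation=cv2.INTER_CUBIC))
look('side',['knob','bolt','keeper','bolt_tip'],d)
p,dw=vision.capture('wrist'); cv2.imwrite('pics/w2.png',p); print(vision.camera_model('wrist'))
for n in ('knob','keeper','bolt_tip'): print(n,[(round(q['score'],2),q['position']) for q in place_of('wrist',n)[:2]])
```

```text
t 4.33 box [-79.3  10.5 271.1] F [ 0.1  1.  -0.6] open 0.601 q [ 0.31  0.17 -0.42  1.57  0.07  1.42 -1.83]
shift [0.0021 0.0056 0.0711] turn [-0.002 -0.002  0.007]
side knob 0.43 [371.  162.6] [523.2  -5.6 195.9]
side bolt 0.7 [367.3 176.4] [530.3  -9.7 156.7]
side keeper 0.45 [420.5 182.4] [531.9 116.6 137.4]
side bolt_tip 0.63 [414.6 177.5] [518.2 104.7 138.6]
{'fx': 309.70691628693146, 'fy': 309.70691628693146, 'cx': 322.0755047592951, 'cy': 200.10587739435098, 'T_tool_cam': array([[-1.84372652e-04, -9.58112501e-01, -2.86392041e-01,
         7.41773691e+01],
       [ 9.99999961e-01, -1.16223130e-04, -2.54957541e-04,
         1.14597586e+00],
       [ 2.10992628e-04, -2.86392077e-01,  9.58112485e-01,
        -1.43911929e+02],
       [ 0.00000000e+00,  0.00000000e+00,  0.00000000e+00,
         1.00000000e+00]])}
knob [(0.94, [317.2, 210.7])]
keeper [(0.6, [190.9, 194.8])]
bolt_tip [(0.94, [201.0, 194.7]), (0.48, [498.3, 205.3])]
```

View pics/s2.png

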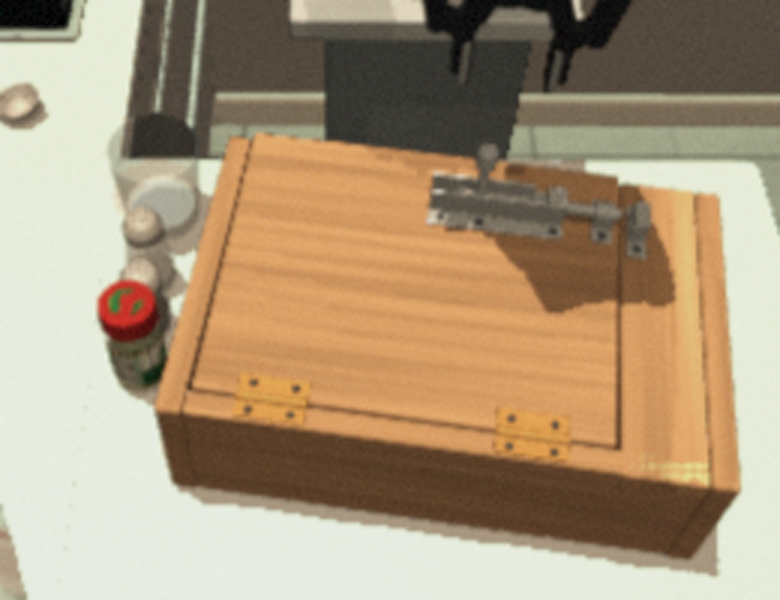

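View pics/w2.png

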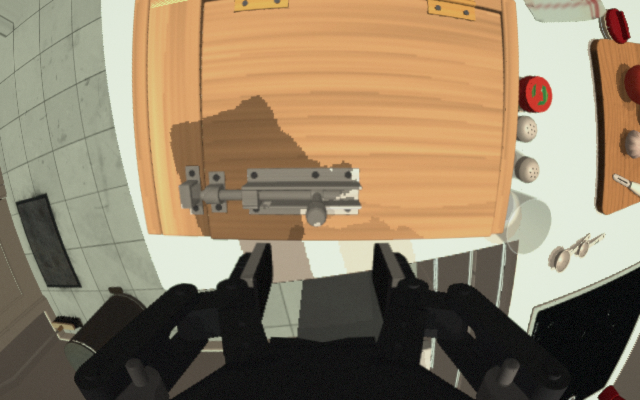

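The lid now lies on its seal. In the wrist view the knob stands at (317,211) between the open fingers, and the bolt tip at about (201,195) is just short of the keeper at (191,195). I locate the knob from the wrist view.

Run:
```python
from h import *
m=vision.camera_model('wrist'); T=m['T_tool_cam']; s=arm.state(); R=np.array(s['ee_rot']); o=np.array(s['eef_pos'])
def w(px,z):
    v=np.array([px[0]-m['cx'],px[1]-m['cy']])/m['fx']; r=np.linalg.norm(v); d=np.array([*(v/r*np.sin(r)),np.cos(r)])
    d=R@T[:3,:3]@d; c=R@T[:3,3]+o; return tobox(c+d*(z-c[2])/d[2])
print('knob',w((317.2,210.7),191),'tip',w((201,194.7),151),'keeper',w((190.9,194.8),143))
shift([-77,5,205]);
```

```text
knob [-79.96095702   6.94910209 191.        ] tip [-78.11324049 115.85432717 151.        ] keeper [-80.37424127 130.17963154 143.        ]
t 4.78 box [-79.    4.3 270.3] F [-0.3 -0.6 -0.2] open 0.598 q [ 0.32  0.17 -0.41  1.57  0.07  1.42 -1.83]
shift [ 0.002  -0.0007  0.0653] turn [ 0.     0.    -0.001]
```

Call:
{"op": "arm_command", "data": {
  "targets": "0.001 -0.002 0.035 0 0 0; 0.001 -0.002 0.065 0 0 0; 0.001 -0.002 0.085 0 0 0; 0.001 -0.002 0.098 0 0 0; 0.001 -0.002 0.098 0 0 0"
}}

```text
t: 5.2
eef_pos: [520.3, -6.1, 169.2]
ee_rot: [[0.988, -0.155, -0.005], [-0.155, -0.988, 0.0], [-0.005, 0.001, -1.0]]
force: [-0.7, -0.6, 0.8]
opening: 0.598
grip_force: 0.0
```

Call:
{"op": "arm_command", "data": {
  "targets": "0 0 0 0 0 0; 0 0 0 0 0 0; 0 0 0 0 0 0; 0 0 0 0 0 0; 0 0 0 0 0 0; 0 0 0 0 0 0; 0 0 0 0 0 0; 0 0 0 0 0 0",
  "hand": 0,
  "grip_force": 50
}}

```text
t: 5.87
eef_pos: [522.7, -5.4, 172.9]
ee_rot: [[0.988, -0.154, 0.001], [-0.154, -0.988, 0.0], [0.001, -0.0, -1.0]]
force: [0.9, -0.0, 3.7]
opening: 0.159
grip_force: 48.7
```

```bash
python3 -c "
from h import *
shift([-79,5,164])"
```

```text
t 5.87 box [-77.7   7.3 172.9] F [0.9 0.1 3.7] open 0.159 q [ 0.31  0.23 -0.42  1.72  0.1   1.21 -1.86]
shift [-0.0013  0.0024  0.0089] turn [-0.    -0.001  0.   ]
```

Call:
{"op": "arm_command", "data": {
  "targets": "0 0 0.002 0 0 0; 0 0 0.004 0 0 0; -0.001 0 0.006 0 0 0; -0.001 0 0.007 0 0 0; -0.001 0 0.008 0 0 0; -0.001 0 0.009 0 0 0; -0.001 0 0.009 0 0 0"
}}

```text
t: 6.45
eef_pos: [523.0, -5.4, 166.1]
ee_rot: [[0.988, -0.155, 0.005], [-0.155, -0.988, -0.001], [0.005, -0.0, -1.0]]
force: [-2.2, 0.1, 18.9]
opening: 0.165
grip_force: 50.3
```

```bash
python3 -c "
from h import *
shift([-79,5,164])"
```

```text
t 6.45 box [-77.4   7.4 166.1] F [-2.2 -0.2 18.9] open 0.165 q [ 0.31  0.23 -0.42  1.73  0.1   1.19 -1.86]
shift [-0.0016  0.0024  0.0021] turn [-0.    -0.005 -0.   ]
```

Call:
{"op": "arm_command", "data": {
  "targets": "0 0 0.001 0 0 0; 0 0 0.0015 0 0 0; 0 0 0.0015 0 0 0"
}}

```text
t: 6.7
eef_pos: [523.7, -5.5, 166.0]
ee_rot: [[0.988, -0.155, 0.007], [-0.155, -0.988, -0.001], [0.007, -0.0, -1.0]]
force: [-4.0, -0.5, 27.9]
opening: 0.159
grip_force: 51.1
```

Run:
```python
from h import *
shift([-79,5,164])
p,d=vision.capture('side'); cv2.imwrite('pics/s3.png',cv2.resize(p[150:230,330:450],None,fx=6,fy=6,interpolation=cv2.INTER_CUBIC))
shift([-79,5,164])
```

```text
t 6.7 box [-76.7   7.5 166. ] F [-3.8 -1.1 27.9] open 0.159 q [ 0.31  0.23 -0.42  1.73  0.1   1.19 -1.86]
shift [-0.0023  0.0025  0.002 ] turn [-0.    -0.007 -0.   ]
t 6.75 box [-76.7   7.4 166. ] F [-3.8 -1.  27.9] open 0.163 q [ 0.31  0.23 -0.42  1.73  0.1   1.19 -1.86]
shift [-0.0023  0.0024  0.002 ] turn [-0.    -0.007 -0.   ]
```

View pics/s3.png

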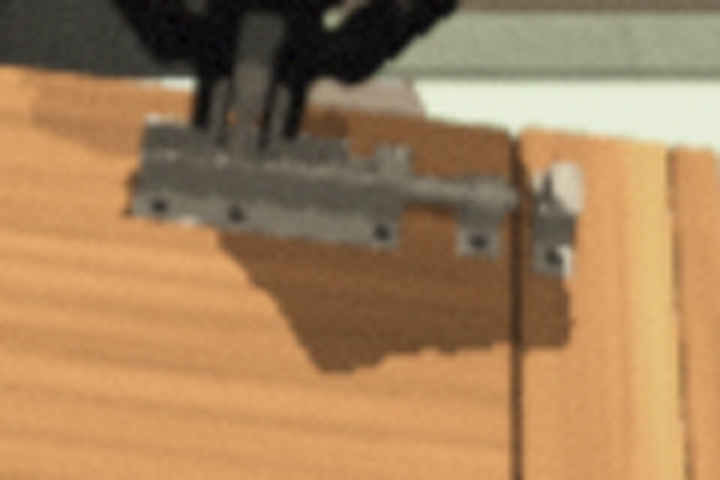

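Call:
{"op": "arm_command", "data": {
  "targets": "-0.001 -0.001 -0.001 0 0 0; -0.001 -0.002 -0.001 0 0 0; -0.001 -0.004 -0.001 0 0 0; -0.001 -0.006 -0.001 0 0 0; -0.001 -0.008 -0.001 0 0 0"
}}

```text
t: 7.17
eef_pos: [523.5, 2.2, 166.0]
ee_rot: [[0.988, -0.155, 0.006], [-0.155, -0.988, -0.001], [0.006, 0.0, -1.0]]
force: [-2.6, -1.7, 22.0]
opening: 0.163
grip_force: 50.5
```

Call:
{"op": "arm_command", "data": {
  "targets": "0 -0.0015 0 0 0 0; 0 -0.003 0 0 0 0; 0 -0.0045 0 0 0 0; 0 -0.006 0 0 0 0"
}}

```text
t: 7.5
eef_pos: [524.5, 8.2, 166.0]
ee_rot: [[0.988, -0.155, 0.006], [-0.155, -0.988, -0.001], [0.006, 0.0, -1.0]]
force: [-3.0, -2.0, 21.3]
opening: 0.163
grip_force: 50.5
```

Call:
{"op": "arm_command", "data": {
  "targets": "0 -0.0015 0 0 0 0; 0 -0.003 0 0 0 0; 0 -0.0045 0 0 0 0; 0 -0.006 0 0 0 0"
}}

```text
t: 7.83
eef_pos: [525.4, 14.2, 166.0]
ee_rot: [[0.988, -0.155, 0.006], [-0.155, -0.988, -0.001], [0.006, -0.0, -1.0]]
force: [-2.0, -1.5, 22.0]
opening: 0.165
grip_force: 50.5
```

Call:
{"op": "arm_command", "data": {
  "targets": "0 -0.0015 0 0 0 0; 0 -0.003 0 0 0 0; 0 -0.004 0 0 0 0"
}}

```text
t: 8.08
eef_pos: [526.0, 18.3, 166.0]
ee_rot: [[0.988, -0.155, 0.006], [-0.155, -0.988, -0.001], [0.006, -0.0, -1.0]]
force: [-2.4, -1.6, 20.8]
opening: 0.162
grip_force: 50.5
```

Call:
{"op": "arm_command", "data": {
  "targets": "0 -0.0015 0 0 0 0; 0 -0.003 0 0 0 0; 0 -0.004 0 0 0 0"
}}

```text
t: 8.33
eef_pos: [526.7, 22.2, 166.0]
ee_rot: [[0.988, -0.155, 0.006], [-0.155, -0.988, -0.001], [0.006, -0.0, -1.0]]
force: [-1.9, -2.0, 21.7]
opening: 0.16
grip_force: 50.5
```

Call:
{"op": "arm_command", "data": {
  "targets": "0 -0.0015 0 0 0 0; 0 -0.003 0 0 0 0; 0 -0.004 0 0 0 0"
}}

```text
t: 8.58
eef_pos: [527.3, 26.2, 166.0]
ee_rot: [[0.988, -0.155, 0.006], [-0.155, -0.988, -0.001], [0.006, -0.0, -1.0]]
force: [-1.7, -2.1, 21.7]
opening: 0.163
grip_force: 50.5
```

Call:
{"op": "arm_command", "data": {
  "targets": "0 -0.0015 0 0 0 0; 0 -0.003 0 0 0 0; 0 -0.004 0 0 0 0"
}}

```text
t: 8.83
eef_pos: [527.9, 30.2, 166.0]
ee_rot: [[0.988, -0.155, 0.006], [-0.155, -0.988, -0.001], [0.006, -0.0, -1.0]]
force: [-2.0, -0.7, 20.6]
opening: 0.16
grip_force: 50.5
```

Call:
{"op": "arm_command", "data": {
  "targets": "0 -0.0015 0 0 0 0; 0 -0.003 0 0 0 0; 0 -0.004 0 0 0 0"
}}

```text
t: 9.08
eef_pos: [528.5, 34.1, 166.0]
ee_rot: [[0.988, -0.155, 0.006], [-0.155, -0.988, -0.001], [0.006, -0.0, -1.0]]
force: [-1.7, -0.9, 21.5]
opening: 0.165
grip_force: 50.5
```

Call:
{"op": "arm_command", "data": {
  "targets": "0 -0.0015 0 0 0 0; 0 -0.003 0 0 0 0; 0 -0.004 0 0 0 0"
}}

```text
t: 9.33
eef_pos: [529.1, 38.1, 166.0]
ee_rot: [[0.988, -0.155, 0.006], [-0.155, -0.988, -0.001], [0.006, -0.0, -1.0]]
force: [-2.4, -1.6, 21.5]
opening: 0.165
grip_force: 50.5
```

Call:
{"op": "arm_command", "data": {
  "targets": "0 -0.0015 0 0 0 0; 0 -0.003 0 0 0 0; 0 -0.004 0 0 0 0"
}}

```text
t: 9.58
eef_pos: [529.8, 42.0, 166.0]
ee_rot: [[0.988, -0.155, 0.006], [-0.155, -0.988, -0.001], [0.006, -0.0, -1.0]]
force: [-1.9, -0.9, 20.9]
opening: 0.162
grip_force: 50.5
```

Run:
```python
from h import *
p,d=vision.capture('side'); cv2.imwrite('pics/s4.png',cv2.resize(p[150:230,330:450],None,fx=6,fy=6,interpolation=cv2.INTER_CUBIC))
```

```text
(no output)
```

View pics/s4.png

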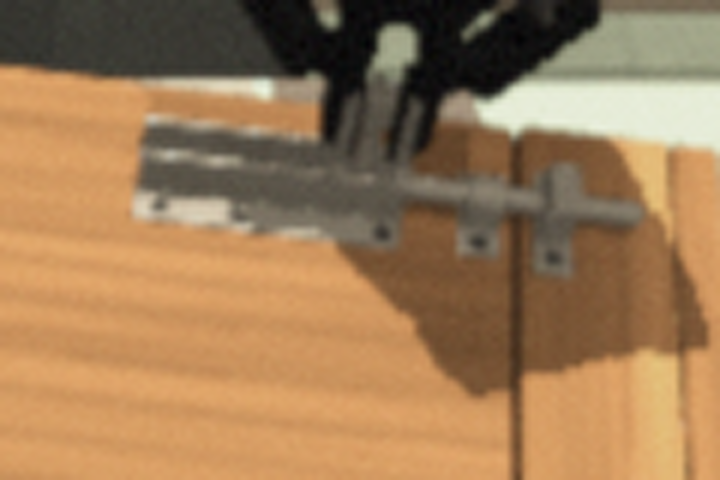

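The side view shows the bolt's tip at crop (640,212), well through the keeper at (560,215). The stem at about x=375 is close to the slot's end near x=395. I go on in small steps.

Call:
{"op": "arm_command", "data": {
  "targets": "0 -0.001 0 0 0 0; 0 -0.002 0 0 0 0; 0 -0.003 0 0 0 0"
}}

```text
t: 9.88
eef_pos: [530.0, 42.7, 165.9]
ee_rot: [[0.988, -0.157, 0.005], [-0.157, -0.988, -0.003], [0.005, 0.002, -1.0]]
force: [-4.9, -10.2, 23.4]
opening: 0.162
grip_force: 50.8
```

Call:
{"op": "arm_command", "data": {
  "targets": "0 0.001 -0.0005 0 0 0; 0 0.002 -0.001 0 0 0; -0.0011 0.002 -0.001 0 0.05 0; -0.0023 0.002 -0.001 0 0.1 0; -0.0034 0.002 -0.001 0 0.15 0; -0.0046 0.002 -0.0005 0 0.2 0; -0.0057 0.002 -0.0003 0 0.25 0; -0.0068 0.002 0 0 0.3 0"
}}

```text
t: 10.55
eef_pos: [522.5, 43.5, 165.4]
ee_rot: [[0.942, -0.155, 0.298], [-0.148, -0.988, -0.047], [0.302, 0.0, -0.953]]
force: [-5.2, -3.1, 16.4]
opening: 0.165
grip_force: 50.1
```

```bash
python3 -c "
from h import *
shift([-79-23*np.sin(.7),49,143+23*np.cos(.7)],.7)"
```

```text
t 10.55 box [-85.4  55.7 165.4] F [-4.7 -3.9 16.4] open 0.165 q [ 0.24  0.03 -0.46  1.99  0.17  0.84 -2.04]
shift [-0.0095  0.0067  0.002 ] turn [ 0.001  0.393 -0.   ]
```

Call:
{"op": "arm_command", "data": {
  "targets": "-0.0015 0 0 0 0.067 0; -0.0031 0 0.0002 0 0.133 0; -0.0046 0 0.0005 0 0.2 0; -0.0061 0 0.0008 0 0.267 0; -0.0075 0 0.0013 0 0.333 0; -0.009 0 0.0018 0 0.4 0; -0.009 0 0.0018 0 0.4 0"
}}

```text
t: 11.13
eef_pos: [513.4, 45.6, 162.2]
ee_rot: [[0.77, -0.154, 0.619], [-0.122, -0.988, -0.095], [0.626, -0.002, -0.78]]
force: [-12.9, -7.8, 11.4]
opening: 0.16
grip_force: 50.4
```

Run:
```python
from h import *
shift([-79-23*np.sin(1),49,143+23*np.cos(1)],1.0)
p,d=vision.capture('side'); cv2.imwrite('pics/s5.png',cv2.resize(p[150:230,330:450],None,fx=6,fy=6,interpolation=cv2.INTER_CUBIC))
```

```text
t 11.13 box [-94.7  56.3 162.2] F [-11.5  -9.7  11.4] open 0.16 q [ 0.54 -0.21 -0.81  2.32  0.36  0.38 -2.33]
shift [-0.007   0.0073  0.003 ] turn [-0.002  0.324 -0.001]
```

View pics/s5.png

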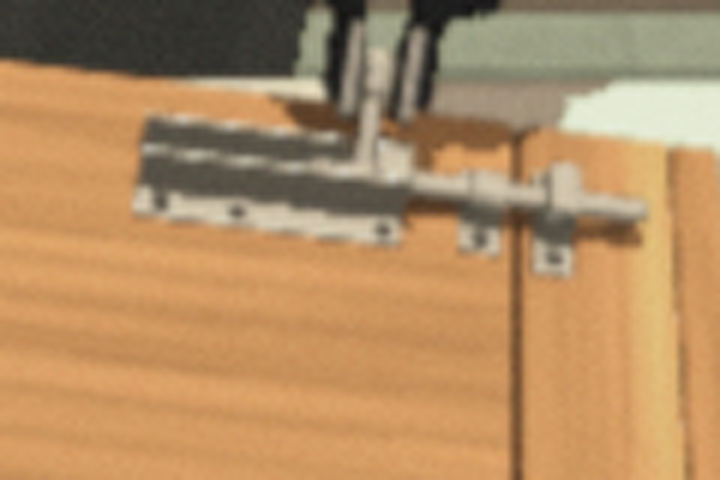

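Call:
{"op": "arm_command", "data": {
  "targets": "0 0 0 0 0 0; 0 0 0 0 0 0; 0 0 0 0 0 0; 0.0063 0 -0.0078 0 0 0; 0.019 0 -0.0234 0 0 0; 0.0376 0 -0.0468 0 0 0; 0.044 0 -0.0546 0 -0.12 0; 0.044 0 -0.0546 0 -0.24 0; 0.044 0 -0.0546 0 -0.36 0; 0.044 0 -0.0546 0 -0.48 0",
  "hand": 45
}}

```text
t: 12.02
eef_pos: [515.5, 48.8, 234.8]
ee_rot: [[0.969, -0.149, 0.197], [-0.147, -0.989, -0.022], [0.198, -0.007, -0.98]]
force: [0.9, 1.2, 0.2]
opening: 0.448
grip_force: 0.0
```

Call:
{"op": "arm_command", "data": {
  "targets": "0 0 0 0 -0.12 0; 0 0 0 0 -0.2 0; 0 0 0 0 -0.2 0; 0 0 0 0 -0.2 0",
  "hand": 0
}}

```text
t: 12.35
eef_pos: [515.7, 47.7, 231.5]
ee_rot: [[0.988, -0.152, 0.003], [-0.152, -0.988, 0.006], [0.002, -0.007, -1.0]]
force: [-0.5, 0.5, 0.3]
opening: -0.0
grip_force: 0.0
```

Run:
```python
from h import *
s=arm.state(); p,d=vision.capture('wrist'); cv2.imwrite('pics/w6.png',p[100:340,120:500])
m=vision.camera_model('wrist'); T=m['T_tool_cam']; R=np.array(s['ee_rot']); o=np.array(s['eef_pos'])
def w(px,z):
    v=np.array([px[0]-m['cx'],px[1]-m['cy']])/m['fx']; r=np.linalg.norm(v); d=np.array([*(v/r*np.sin(r)),np.cos(r)])
    d=R@T[:3,:3]@d; c=R@T[:3,3]+o; return tobox(c+d*(z-c[2])/d[2])
for n in ('knob','bolt_tip'):
  for q in place_of('wrist',n)[:2]: print(n,round(q['score'],2),q['position'],[np.round(w(q['position'],z)) for z in (143,174,183)])
p,d=vision.capture('side');look('side',['knob'],d);p,d=vision.capture('top');look('top',['knob'],d)
shift([-100,56,215])
```

```text
knob 0.56 [327.3, 237.4] [array([-120.,   54.,  143.]), array([-106.,   54.,  174.]), array([-102.,   54.,  183.])]
bolt_tip 0.9 [192.0, 189.3] [array([-79., 166., 143.]), array([-71., 151., 174.]), array([-69., 147., 183.])]
side knob 0.47 [396.  162.8] [354.  106.1   5.4]
top knob 0.4 [248.6 242.6] [500.2  49.9 181.3]
t 12.7 box [-93.7  58.  233.8] F [-0.3  0.7 -0.3] open -0.004 q [ 0.18  0.16 -0.37  1.65  0.06  1.33 -1.92]
shift [-0.0064  0.0021  0.0188] turn [-0.006 -0.005  0.002]
```

View pics/w6.png

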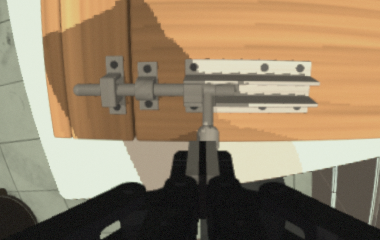

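The wrist view shows the stem sitting in the notch, leaning about 0.7 rad, with the knob at crop (208,135) and the bolt through the keeper. I press it flat with the shut fingers.

Call:
{"op": "arm_command", "data": {
  "targets": "-0.014 0.003 0.02 0 0 0; -0.014 0.003 0.039 0 0 0; -0.014 0.003 0.045 0 0 0; -0.015 0.003 0.05 0 0 0; -0.016 0.003 0.055 0 0 0; -0.017 0.003 0.06 0 0 0; -0.018 0.003 0.064 0 0 0; -0.019 0.003 0.068 0 0 0"
}}

```text
t: 13.37
eef_pos: [496.5, 47.4, 165.2]
ee_rot: [[0.988, -0.153, 0.005], [-0.153, -0.988, 0.006], [0.004, -0.007, -1.0]]
force: [-0.5, 0.2, 0.9]
opening: 0.003
grip_force: 0.2
```

```bash
python3 -c "
from h import *
shift([-116,54.5,152])"
```

```text
t 13.37 box [-111.7   55.5  165.2] F [-0.5  0.1  0.9] open 0.003 q [ 0.18  0.18 -0.37  1.8   0.06  1.18 -1.94]
shift [-0.0044  0.0011  0.0132] turn [-0.007 -0.004  0.002]
```

Call:
{"op": "arm_command", "data": {
  "targets": "-0.001 0.001 0.003 0 0 0; -0.002 0.001 0.006 0 0 0; -0.003 0.001 0.009 0 0 0; -0.004 0.001 0.011 0 0 0; -0.004 0.001 0.013 0 0 0; -0.004 0.001 0.013 0 0 0"
}}

```text
t: 13.87
eef_pos: [492.0, 47.1, 152.0]
ee_rot: [[0.988, -0.153, 0.004], [-0.153, -0.988, 0.006], [0.003, -0.006, -1.0]]
force: [-1.6, -0.5, 2.6]
opening: -0.003
grip_force: 1.0
```

Call:
{"op": "arm_command", "data": {
  "targets": "0 0 0.001 0 0 0; 0 0 0.002 0 0 0; 0 0 0.002 0 0 0"
}}

```text
t: 14.12
eef_pos: [492.1, 47.1, 150.7]
ee_rot: [[0.988, -0.153, 0.004], [-0.153, -0.988, 0.006], [0.003, -0.006, -1.0]]
force: [-5.0, -0.1, 7.5]
opening: 0.001
grip_force: 3.5
```

Call:
{"op": "arm_command", "data": {
  "targets": "0 0 0.001 0 0 0; 0 0 0.001 0 0 0; 0 0 0.001 0 0 0"
}}

```text
t: 14.37
eef_pos: [492.0, 47.1, 149.8]
ee_rot: [[0.988, -0.153, 0.004], [-0.153, -0.988, 0.006], [0.003, -0.006, -1.0]]
force: [-4.4, -0.3, 7.1]
opening: -0.001
grip_force: 4.1
```

Call:
{"op": "arm_command", "data": {
  "targets": "0 0 -0.02 0 0 0; 0 0 -0.06 0 0 0; 0 0 -0.1 0 0 0; 0 0 -0.1 0 0 0; 0 0 -0.1 0 0 0"
}}

```text
t: 14.78
eef_pos: [493.3, 46.6, 251.9]
ee_rot: [[0.988, -0.153, 0.01], [-0.153, -0.988, 0.006], [0.009, -0.008, -1.0]]
force: [-0.5, -0.9, -0.3]
opening: 0.002
grip_force: 0.0
```

Run:
```python
from h import *
p,d=vision.capture('side'); st()
s=arm.state(); pw,dw=vision.capture('wrist')
a=cv2.resize(p[150:230,330:450],None,fx=5,fy=5,interpolation=cv2.INTER_CUBIC); b=np.zeros_like(a)[:200]; c=pw[130:230,120:420]
b[:,:600]=cv2.resize(c,(600,200)); cv2.imwrite('pics/f.png',np.vstack([a,b[:, :600]]))
look('side',['knob'],d)
m=vision.camera_model('wrist'); T=m['T_tool_cam']; R=np.array(s['ee_rot']); o=np.array(s['eef_pos'])
for n in ('knob','bolt_tip'):
  for q in place_of('wrist',n)[:1]:
    px=q['position']; v=np.array([px[0]-m['cx'],px[1]-m['cy']])/m['fx']; r=np.linalg.norm(v); e=R@T[:3,:3]@np.array([*(v/r*np.sin(r)),np.cos(r)]); k=R@T[:3,3]+o
    print(n,q['score'],tobox(k+e*(143-k[2])/e[2]))
```

```text
{'t': 14.833, 'eef_pos': [492.273, 46.409, 249.88], 'ee_rot': [[0.988, -0.153, 0.006], [-0.153, -0.988, 0.006], [0.005, -0.007, -1.0]], 'force': [0.485, -0.014, -0.995], 'ft_torque': [-0.02, 0.052, 0.031], 'opening': 0.003, 'q': [0.19, 0.107, -0.373, 1.679, 0.035, 1.356, -1.912]}
side knob 0.59 [391.8 169.1] [499.7  51.8 147. ]
knob 0.67 [-77.3718899 106.41763   143.       ]
bolt_tip 0.74 [-79.64117324 165.33706747 143.        ]
```

View pics/f.png

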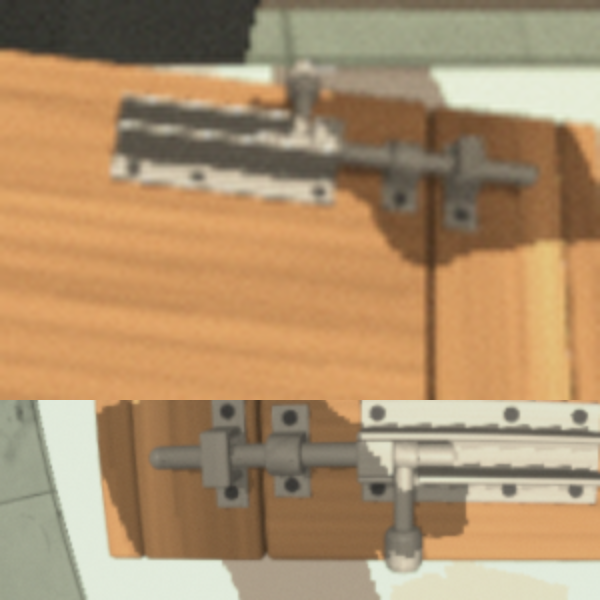

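The side view shows the handle in the notch, nearly flat. The last press was still yielding at a steady 7 N, so I press again until it truly stops.

Call:
{"op": "arm_command", "data": {
  "targets": "0 0 0.04 0 0 0; -0.001 0 0.08 0 0 0; -0.001 0 0.092 0 0 0; -0.001 0 0.097 0 0 0; -0.001 0 0.1 0 0 0; -0.001 0 0.101 0 0 0; -0.001 0 0.101 0 0 0"
}}

```text
t: 15.62
eef_pos: [490.3, 47.2, 148.8]
ee_rot: [[0.988, -0.153, 0.002], [-0.153, -0.988, 0.005], [0.001, -0.006, -1.0]]
force: [-6.5, -0.6, 10.6]
opening: 0.003
grip_force: 5.5
```

Call:
{"op": "arm_command", "data": {
  "targets": "0 0 0.0005 0 0 0; 0 0 0.001 0 0 0; 0 0 0.001 0 0 0"
}}

```text
t: 15.87
eef_pos: [490.5, 47.3, 148.4]
ee_rot: [[0.988, -0.153, 0.003], [-0.153, -0.988, 0.005], [0.002, -0.006, -1.0]]
force: [-10.2, -0.9, 14.8]
opening: 0.001
grip_force: 7.8
```

Call:
{"op": "arm_command", "data": {
  "targets": "0 0 0.0005 0 0 0; 0 0 0.001 0 0 0; 0 0 0.001 0 0 0"
}}

```text
t: 16.12
eef_pos: [490.5, 47.3, 148.0]
ee_rot: [[0.988, -0.153, 0.003], [-0.153, -0.988, 0.005], [0.003, -0.006, -1.0]]
force: [-12.1, -1.1, 21.3]
opening: 0.002
grip_force: 10.7
```

Call:
{"op": "arm_command", "data": {
  "targets": "-0.001 0 -0.01 0 0 0; -0.03 0 -0.05 0 0 0; -0.06 0.03 -0.09 0 0 0; -0.08 0.06 -0.12 0 0 0; -0.08 0.09 -0.12 0 0 0; -0.08 0.09 -0.12 0 0 0"
}}

```text
t: 16.62
eef_pos: [397.1, -34.7, 268.8]
ee_rot: [[0.987, -0.157, 0.009], [-0.157, -0.988, 0.004], [0.009, -0.005, -1.0]]
force: [0.8, -0.1, 0.5]
opening: 0.0
grip_force: 0.0
```

Run:
```python
from h import *
for c in ('top','side'):
    p,d=vision.capture(c); r=regions_of(c,'knob'); m=vision.camera_model(c)
    if c=='top': a=p[170:260,200:320]
    else: b=p[150:230,330:450]
    v,u=np.mgrid[0:400,0:640]
    P=((np.stack([(u-m['cx'])/m['fx'],(v-m['cy'])/m['fy'],np.ones_like(d)],-1)*d[...,None])-np.array(m['t']))@np.array(m['R'])
    Q=(P-BO)@BR
    k=(Q[...,0]>-131)&(Q[...,0]<-104)&(Q[...,1]>44)&(Q[...,1]<66)&(Q[...,2]>136)&(Q[...,2]<200)
    for lo,hi in((-131,-125),(-125,-120),(-120,-115),(-115,-110),(-110,-104)):
        q=Q[k&(Q[...,0]>lo)&(Q[...,0]<=hi)]; print(c,lo,len(q),np.round(np.percentile(q,[50,90],axis=0)[:,1:],1).tolist() if len(q) else '')
    # lid top vs board near the bolt
    for nm,(x0,x1,y0,y1) in {'lid':(-60,-30,60,110),'lidfront':(-125,-110,-60,20),'board':(-60,-30,125,175)}.items():
        q=Q[(Q[...,0]>x0)&(Q[...,0]<x1)&(Q[...,1]>y0)&(Q[...,1]<y1)]; print(c,nm,np.round(np.median(q[:,2]),1))
cv2.imwrite('pics/g.png',np.vstack([cv2.resize(x,(600,int(600*x.shape[0]/x.shape[1])) ,interpolation=cv2.INTER_CUBIC)[:300] for x in (a[20:80],b[:60])]))
st()
```

```text
top -131 12 [[53.4, 150.1], [58.5, 152.2]]
top -125 20 [[55.0, 150.2], [61.5, 152.6]]
top -120 20 [[54.1, 149.7], [60.7, 152.4]]
top -115 17 [[54.7, 149.8], [60.1, 152.5]]
top -110 11 [[54.6, 147.3], [58.1, 149.7]]
top lid 131.1
top lidfront 132.0
top board 130.0
side -131 3 [[59.7, 150.2], [61.6, 150.6]]
side -125 11 [[54.4, 151.7], [59.6, 153.9]]
side -120 12 [[54.7, 152.4], [61.9, 153.8]]
side -115 16 [[54.0, 149.9], [61.8, 152.6]]
side -110 8 [[55.6, 150.8], [57.8, 153.7]]
side lid 133.0
side lidfront 134.0
side board 131.5
{'t': 16.817, 'eef_pos': [398.0, -29.86, 265.14], 'ee_rot': [[0.988, -0.153, 0.004], [-0.153, -0.988, 0.006], [0.003, -0.007, -1.0]], 'force': [0.477, 0.795, -1.093], 'ft_torque': [0.031, -0.004, 0.046], 'opening': -0.001, 'q': [0.307, -0.119, -0.276, 1.86, -0.039, 1.392, -1.685]}
```

View pics/g.png

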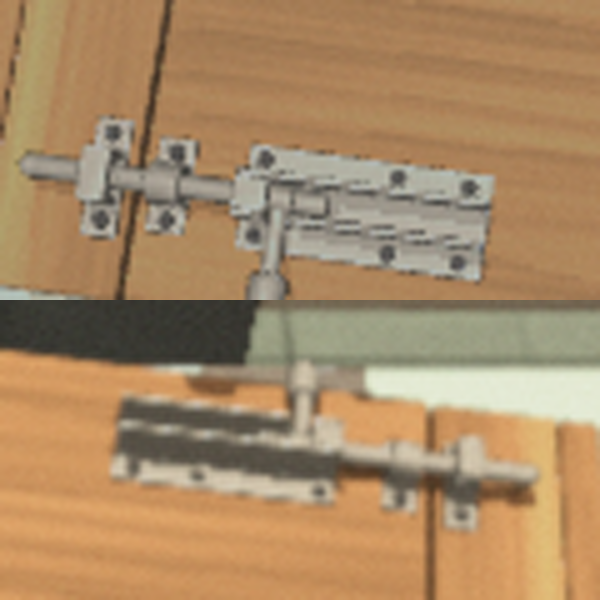

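The pictures show the bolt through the keeper and the handle lying level in the notch. The knob's top is at a constant 150–152 mm along its length, and the lid is held down by the keeper.

```bash
python3 -c "
from h import *
print(order.sign_off())"
```

```text
the job is handed in; nothing more can be done
None
```

The larder box is shut: the bolt is through the keeper to its stop, the handle lies flat in the notch, and the arm is clear. The lid sits about 1.5 mm up in the keeper's slack. I kept the arm away from the jar, shakers and glass but didn't check their positions again at the end. The job is handed in at about 17 s, with no verdict shown.

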